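# Turn a stirrer's click dial up by four clicks

### The arm

A 6-joint arm with a two-finger parallel gripper is mounted at the origin on a cart in front of the work surface, level with it; the furniture and walls round the work are solid. World frame = base frame: x ahead of the robot, y to its left, z up, the work surface at z = 0. Lengths are in m, angles in degrees, forces in N, time in s.
With the tool pointing down it reaches from about 0.25 to 0.725 m from the base axis. Payload 9.7 kg.
Tool frame: the origin (TCP) lies midway between the tips of the shut fingers; the grasp point (between the pads) lies 19 mm behind it; z points along the fingers, y is the direction in which the jaws open and shut (so a half turn about z gives the same grasp; the last joint's range is limited). The gripper opens to 85 mm and grips with 20 to 120 N. Pads are 22 mm wide; open, the fingers measure 114 mm over their backs; the gripper's body (76 mm by 85 mm) begins 54 mm behind the grasp point. The pads swing forward as they close: fully open they stand 13 mm farther back than shut.
Start: joints at [73.396, 4.979, 10.078, 95.1, 0, 90], TCP at [0.157, 0.527, 0.231] pointing down, gripper open.
Joint ranges: [-179.16, 179.16], [-48.56, 103.87], [-65.8, 70.77], [-126.05, 130.52], [-82.76, 87.17], [-180, 180]. Speed limits (degrees/s): [127.2, 127.2, 147.25, 180, 180, 180].

### API

Orientations are given as a 3x3 rotation matrix whose columns are the frame's x, y, z axes.
In Python, from cell import status, viewer, env gives the robot as it stands.
- The arm moves only by the shell command python3 -m pendant 'ROWS' [FORCE]. ROWS is JSON, a list that holds one entry, the list of rows, each a list of 7 numbers: the turn, a rotation vector about the tool's x, y, z in rad, then the shift along the tool's x, y, z in cm, then the finger opening in cm, from 0 to 8.54. A call has 1 to 12 rows; each row is the pose to reach, as a shift and turn from the pose commanded when the call began, along the tool's axes at that moment; what a row does not reach only later rows make up. A row lasts 1/10 s, in which the tool goes at most 50 mm and 8.59 degrees, less where a joint would pass 70% of its speed; a pose out of reach is approached as far as the arm can. A call with a gripper value outside its range is refused whole. The fingers move at their own pace and stop on an object; FORCE is the grip in N (left out, the last holds). Time passes only in rows, so rows that repeat a pose let the fingers close. It gives the time, the measured TCP pose, the force and the opening at its end, in the units of the state.
- status.sense(): the state, without advancing time (a new reading comes with each control period).
- viewer.grab_frame(name): name is "scene" or "top" or "wrist"; returns a dict with "pixels" (400x640x3 uint8, red, green, blue), "z_map" (400x640 float32, m along the optical axis (not along the pixel's ray), 0 where there is no reading), "camera_matrix" (3x3 intrinsics, pixels), "eye" and "attitude" of the camera in the world; the wrist camera has in their place "mount" (4x4, takes a point from camera to tool coordinates, whose origin is the TCP and whose axes are the flange's). Camera axes: x right, y down, z forward; pixel columns grow to the right and rows downward; lengths in m; the calibration is good to about 2 mm. A picture is of the moment at which its call begins: read the wrist's pose just before it.
- env.close_job(): hands the job in, once; it reports no verdict.
The state is a dict: "clock": time; "joint_pos": joint angles; "qd": joint speeds; "effort": joint torques, N m; "ee_pos": TCP position; "eef_rot": TCP orientation; "ft_force": force on the tool from outside, world axes, zero at the start; "moment": the same for the moment, N m; "grip_width": opening from 0.0 (shut) to 1.0 (fully open).
Only numpy, scipy, OpenCV 4.12 (cv2) and the standard library are available. Lean on these libraries where they do the work, as an engineer would, in place of code of your own. Each camera call takes 0.05 s, during which the arm holds its last target.

### The job

Turn the speed dial of the magnetic stirrer up (clockwise seen from above) by exactly four clicks from wherever it stands now: push its orange fin round with a fingertip, count the clicks, do not pinch the fin between the fingers and do not go past the fourth click. Leave the dial resting in that click and take the hand away. Push gently, and do not shift or lift the beaker on the plate or the other things on the bench.

Things in the scene. Friction and masses are not known exactly. Their poses are not given: they have to be found in the camera images.
- stirrer: Low white magnetic stirrer, fixed, 226 x 118 mm, deck 49 mm above the bench. Origin on the bench under the dial's axis; x runs from the dial to the round steel plate (94 mm across, top 60 mm above the bench, centre 117 mm from the dial's axis), z up. The case reaches 55 mm from the dial's axis away from the plate, and 171 mm on the plate's side.
- dial_axis (a point): Centre of the top face of the grey dial disc, on its vertical axis of rotation, 59 mm above the bench. The disc is 84 mm across and 10 mm thick and lies on the stirrer's deck.
- fin (a point): Centre of the orange fin upright on the dial: a radial wall 32 mm long, 10 mm thick, 25 mm high, from 9 to 41 mm from the dial's axis, standing on the disc, its top 83 mm above the bench. This point is 25 mm from the axis, 70.5 mm above the bench. x points outward along the fin, y across it, z up. Push the face on its +y side to turn the dial clockwise.
- fin_end (a point): Middle of the fin's outer end face, 41 mm from the dial's axis, 70.5 mm above the bench.
- dial (a joint): Dial angle in rad, growing clockwise from above (speed up). Click-stops every 20 degrees (0.349 rad), 0 included; it starts resting in one of stops 0 to 3. 3 to 6 N on the fin's outer part moves it out of a stop; past half-way a spring snaps it into the next. It turns on past the fourth. At 0 the fin points 250 degrees counter-clockwise from the stirrer's x; 8 deck ticks mark stops 0 to 7.
- beaker: Clear beaker, loose, 52 mm across, 68 mm high, standing on the stirrer's plate. Origin at the centre of its underside.
- bottle_37: Loose reagent bottle with blue cap, 40 mm across, 87 mm high, on the bench to the right of the stirrer. Origin at the centre of its underside.
- vial_06: Loose small white vial with red cap, 16 mm across, 45 mm high, on the bench to the left of the stirrer. Origin at the centre of its underside.
- petri_2: Loose petri dish, 62 mm across, 14 mm high, on the bench well to the right. Origin at the centre of its underside.
Things that resemble listed ones, but are neither listed nor needed, are in the scene too. What is shaped like the beaker but green or red is not meant.

How it is judged (in metres and radians):
On the way:
1. the fingers push the dial (contact force between the fingers and dial above 0.5 N), for 0.1 s.
At the end, for the whole second after the job is handed in: The dial rests four clicks (80 degrees, within a quarter of a click) clockwise of where it started; the beaker, bottle, vial and petri dish are within 15 mm of where they stood, the beaker upright (distance of fin_end from where it was at the start of the episode between 0.0499 and 0.0554 m and value of joint dial above 1.29154 rad and velocity of joint dial between -0.05 and 0.05 rad/s and distance of each of beaker, bottle_37, vial_06, petri_2 from where it was at the start of the episode below 0.015 m and angle between beaker's own z axis and vertical below 0.1 rad); the robot touches nothing.
It fails at once if the dial is turned more than half a click past the fourth (distance of fin_end from where it was at the start of the episode above 0.0585 m).
It fails at once if the fin is taken between the fingers (the grasp point lies inside it) (y of the grasp point in the frame of fin between -0.006 and 0.006 m and x of the grasp point in the frame of fin between -0.024 and 0.024 m and z of the grasp point in the frame of fin below 0.027 m).
It fails at once if the dial is pressed with more than 25 N (contact force between the arm and dial above 25 N).
It fails at once if the beaker, bottle, vial or petri dish is shifted or lifted by more than 15 mm (distance of any of beaker, bottle_37, vial_06, petri_2 from where it was at the start of the episode above 0.015 m).
It also fails if it takes over 58 s, if anything falls off the work surface, if the arm or the gripper's body presses on something with over 40 N, if the wrist force passes 120 N, or if a joint passes its speed limit or range.

## Working session

There is one attempt and no reset: what is moved stays moved. The work goes in short steps, Python scripts to look and compute and a shell command to move; the robot and the scene stay as the last step left them, time stands still between calls to the robot, and variables do not carry over. Pictures are saved under pics/ and viewed, and the job is handed in when it is done.

```bash
ls; mkdir -p pics
python3 - <<'E'
from cell import status, viewer, env
import cv2,numpy as np
s=status.sense(); print(s)
for n in ["scene","top","wrist"]:
    f=viewer.grab_frame(n)
    np.savez(f"pics/{n}0.npz",**f)
    cv2.imwrite(f"pics/{n}0.png",f["pixels"][:,:,::-1])
    print(n,f["camera_matrix"].tolist(),f.get("eye"),f.get("attitude"),f.get("mount"))
E
```

```text
pics
{'clock': 0.0, 'joint_pos': array([7.34004000e+01, 5.01154413e+00, 1.00165684e+01, 9.51296043e+01,
       4.63802031e-03, 9.00002458e+01]), 'qd': array([0.02105652, 0.06264355, 0.02925581, 0.05944057, 0.022864  ,
       0.00960524]), 'effort': array([-1.65137672e-01, -5.21033049e+01,  4.71846306e+01, -5.80996368e-01,
       -6.97771646e-02,  3.93723618e-03]), 'ee_pos': array([0.15694208, 0.52654593, 0.23041909]), 'eef_rot': array([[-9.58323290e-01,  2.85685114e-01, -6.98741728e-04],
       [ 2.85685957e-01,  9.58321078e-01, -2.06058941e-03],
       [ 8.09392057e-05, -2.17433152e-03, -9.99997633e-01]]), 'ft_force': array([-0.80508914, -0.69035514,  0.29550323]), 'moment': array([-0.00424757, -0.00157994,  0.00417534]), 'grip_width': 0.9997703352559699}
scene [[385.89085454256605, 0.0, 316.9273307015764], [0.0, 385.89085454256605, 201.96208896327502], [0.0, 0.0, 1.0]] [0.20495543 0.4269888  0.72073904] [[-0.87197694 -0.34960163  0.34268779]
 [-0.489505    0.61348973 -0.61968961]
 [ 0.00640906 -0.70810243 -0.70608064]] None
top [[373.37060614578866, 0.0, 329.43275595632235], [0.0, 373.37060614578866, 195.74137781822455], [0.0, 0.0, 1.0]] [ 0.46829422 -0.15006013  0.98648401] [[-2.58902401e-03 -9.95333702e-01  9.64578565e-02]
 [-9.99567163e-01 -2.50872965e-04 -2.94180879e-02]
 [ 2.93050130e-02 -9.64922701e-02 -9.94902235e-01]] None
wrist [[279.24383659838804, 0.0, 318.63027395540433], [0.0, 279.24383659838804, 203.13464993176225], [0.0, 0.0, 1.0]] None None [[ 1.49136433e-04 -9.57238799e-01 -2.89298911e-01  7.28383944e-02]
 [ 9.99999894e-01  1.67507762e-05  4.60084429e-04  7.02841241e-04]
 [-4.35564685e-04 -2.89298949e-01  9.57238700e-01 -1.41705989e-01]
 [ 0.00000000e+00  0.00000000e+00  0.00000000e+00  1.00000000e+00]]
```

View pics/scene0.png

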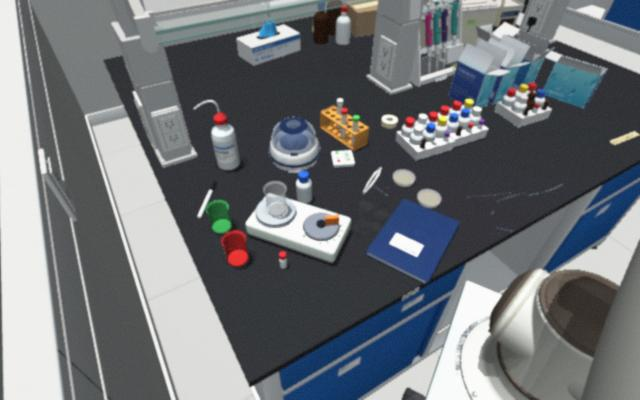

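View pics/top0.png

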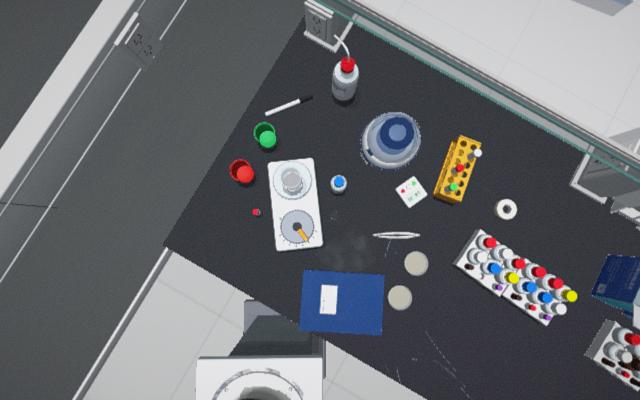

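The stirrer's dial is at about (297,227) in the top view, with the orange fin at (302,234) and the beaker at (292,180). The lookalikes are the green beaker (265,135), the red beaker (243,172) and the orange rack (458,170). Next I'll take a close crop and measure.

```bash
cat > h.py <<'E'
import numpy as np,cv2
def ld(n): return dict(np.load(f"pics/{n}.npz"))
def ray(f,uv,z):
    K=f["camera_matrix"];R=f["attitude"];e=f["eye"]
    d=R@np.linalg.inv(K)@np.array([uv[0],uv[1],1.]); return e+d*(z-e[2])/d[2]
def proj(f,p):
    c=f["attitude"].T@(np.array(p)-f["eye"]); u=f["camera_matrix"]@c; return u[:2]/u[2]
E
python3 - <<'E'
from h import *
t=ld("top0");s=ld("scene0")
a=cv2.resize(t["pixels"][140:270,200:400],None,fx=4,fy=4,interpolation=cv2.INTER_CUBIC)
cv2.imwrite("pics/crop_t.png",a[:,:,::-1])
a=cv2.resize(s["pixels"][165:275,190:370],None,fx=4.4,fy=4.4,interpolation=cv2.INTER_CUBIC)
cv2.imwrite("pics/crop_s.png",a[:,:,::-1])
for n,f,roi in(("top",t,(150,260,265,330)),("scene",s,(190,260,240,355))):
    r0,r1,c0,c1=roi
    hsv=cv2.cvtColor(f["pixels"],cv2.COLOR_RGB2HSV)
    m=cv2.inRange(hsv,(8,140,90),(22,255,255)); mm=np.zeros_like(m);mm[r0:r1,c0:c1]=m[r0:r1,c0:c1]
    ys,xs=np.nonzero(mm); print(n,len(xs),xs.mean(),ys.mean(),cv2.minAreaRect(np.c_[xs,ys].astype(np.float32)))
    print(ray(f,(xs.mean(),ys.mean()),.08))
E
```

```text
top 45 302.06666666666666 234.0 ((302.1922912597656, 234.03843688964844), (13.035452842712402, 3.60555100440979), 56.30992889404297)
[ 0.46348474 -0.1106124   0.08      ]
scene 98 331.2959183673469 219.6530612244898 ((331.0, 220.0), (8.0, 12.0), 90.0)
[ 0.46027099 -0.10221958  0.08      ]
```

View pics/crop_t.png

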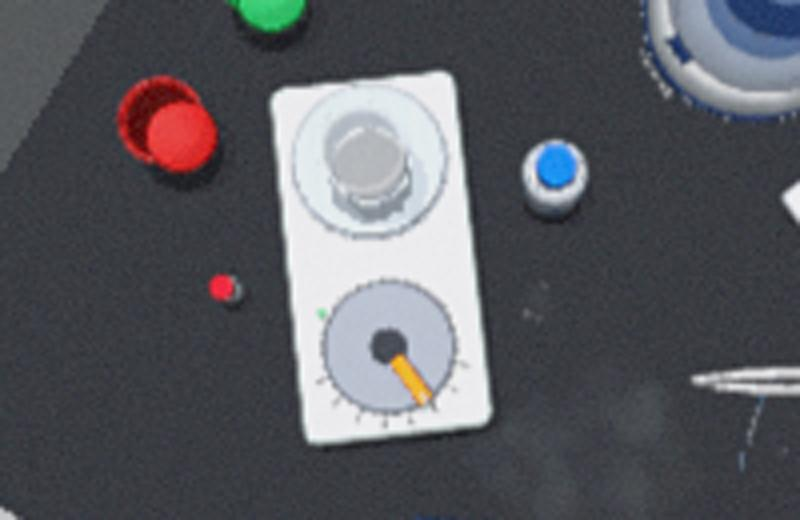

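View pics/crop_s.png

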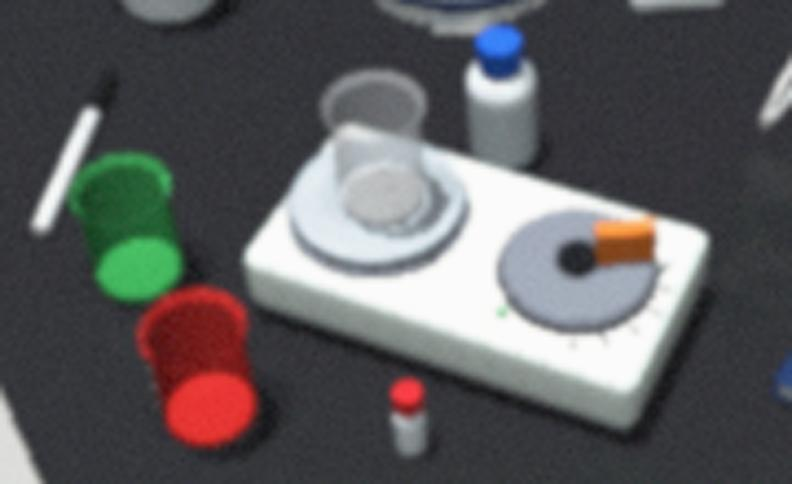

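View pics/wrist0.png

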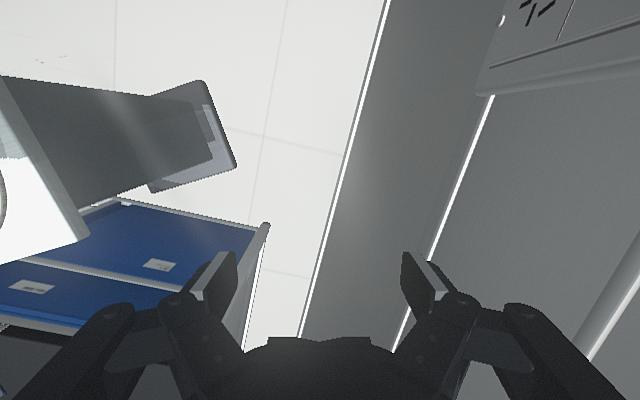

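Run:
```python
from h import *
for n,(r0,r1,c0,c1) in (("top0",(205,248,275,320)),("scene0",(205,245,295,345))):
    f=ld(n); px=f["pixels"]; 
    hsv=cv2.cvtColor(px,cv2.COLOR_RGB2HSV); lab=px.astype(int)
    print(n,"disc colour",px[220 if n=="top0" else 235,290 if n=="top0" else 318])
    m=np.zeros(px.shape[:2],np.uint8)
    w=((px.max(2)<205)&(px.max(2)>20)).astype(np.uint8)
    sub=w[r0:r1,c0:c1]; 
    sub=cv2.morphologyEx(sub,cv2.MORPH_OPEN,np.ones((5,5),np.uint8))
    cs,_=cv2.findContours(sub,cv2.RETR_EXTERNAL,cv2.CHAIN_APPROX_NONE)
    c=max(cs,key=cv2.contourArea); h=cv2.convexHull(c)[:,0]+[c0,r0]
    W=np.array([ray(f,p,.059)[:2] for p in h])
    (x,y),r=cv2.minEnclosingCircle(W.astype(np.float32)); e=cv2.fitEllipse(W.astype(np.float32))
    print(" disc",x,y,r,e, "median z", )
    # depth cloud
    v,u=np.mgrid[0:400,0:640]; K=f["camera_matrix"]; z=f["z_map"]
    P=np.stack([(u-K[0,2])/K[0,0]*z,(v-K[1,2])/K[1,1]*z,z],-1)@f["attitude"].T+f["eye"]
    mo=cv2.inRange(hsv,(8,120,90),(24,255,255)); k=np.zeros_like(mo);k[r0:r1,c0:c1]=mo[r0:r1,c0:c1]
    Q=P[k>0]; top=Q[Q[:,2]>.078]
    print(" fin z pct",np.percentile(Q[:,2],[5,50,95]),len(top),top.mean(0), cv2.minAreaRect(top[:,:2].astype(np.float32)))
    d=top.mean(0)[:2]-[x,y]; print(" fin dir",np.degrees(np.arctan2(d[1],d[0]))%360,np.hypot(*d))
    # deck by height
    dk=(P[...,2]>.043)&(P[...,2]<.054)&(np.abs(P[...,0]-.52)<.2)&(np.abs(P[...,1]+.09)<.12)&(px.min(2)>150)
    D=P[dk][:,:2].astype(np.float32); print(" deck",len(D),cv2.minAreaRect(D), np.median(P[dk][:,2]))
```

```text
top0 disc colour [185 194 207]
 disc 0.4830852746963501 -0.09521283209323883 0.012822893448174 ((0.48332998156547546, -0.09502332657575607), (0.022509688511490822, 0.026328153908252716), 8.782303810119629) median z
 fin z pct [0.07880534 0.08285811 0.08528484] 45 [ 0.46339822 -0.11116188  0.08289162] ((0.46258366107940674, -0.11155907809734344), (0.030704209581017494, 0.00858283694833517), 33.96300506591797)
 fin dir 219.01192537909037 0.02533677886210996
 deck 2059 ((0.5427160859107971, -0.11082688719034195), (0.22462382912635803, 0.1586533486843109), 6.334500789642334) 0.04883667551577642
scene0 disc colour [165 174 187]
 disc 0.4778018593788147 -0.09048439562320709 0.04443006590008736 ((0.4793405532836914, -0.09022054076194763), (0.08387419581413269, 0.08677329123020172), 162.1832733154297) median z
 fin z pct [0.06355261 0.07663209 0.08499069] 43 [ 0.45692237 -0.09381549  0.09750245] ((0.3289594054222107, 0.15551482141017914), (0.02491641230881214, 0.5963889956474304), 26.94234848022461)
 fin dir 189.06452423038513 0.02114353835831592
 deck 1674 ((0.5401667356491089, -0.08725046366453171), (0.22402320802211761, 0.11899851262569427), 5.948902130126953) 0.05028771694061146
```

Run:
```python
from h import *
f=ld("top0"); px=f["pixels"]; r0,r1,c0,c1=205,248,272,325
for th in (215,222,228):
    w=(px[...,0]<th).astype(np.uint8)[r0:r1,c0:c1]
    w=cv2.morphologyEx(w,cv2.MORPH_OPEN,cv2.getStructuringElement(cv2.MORPH_ELLIPSE,(7,7)))
    n,l,st,ce=cv2.connectedComponentsWithStats(w)
    i=l[227-r0,289-c0]; cs,_=cv2.findContours((l==i).astype(np.uint8),cv2.RETR_EXTERNAL,cv2.CHAIN_APPROX_NONE)
    h=cv2.convexHull(cs[0])[:,0]+[c0,r0]
    W=np.array([ray(f,p,.059)[:2] for p in h],np.float32)
    print(th,st[i],cv2.fitEllipse(W))
# deck edges: white mask
w=(px.min(2)>200).astype(np.uint8); m=np.zeros_like(w); m[150:260,262:330]=w[150:260,262:330]
cs,_=cv2.findContours(m,cv2.RETR_EXTERNAL,cv2.CHAIN_APPROX_NONE); c=max(cs,key=cv2.contourArea)[:,0]
W=np.array([ray(f,p,.049)[:2] for p in c],np.float32); print(cv2.minAreaRect(W))
```

```text
215 [  8   4  35  36 880] ((0.4829425513744354, -0.09695874154567719), (0.08453285694122314, 0.08480952680110931), 126.39354705810547)
222 [  8   4  35  36 908] ((0.48270881175994873, -0.0967087373137474), (0.08519717305898666, 0.08614116162061691), 45.36494827270508)
228 [  8   4  35  36 930] ((0.4821399748325348, -0.09694743156433105), (0.08627820760011673, 0.08675040304660797), 135.2241668701172)
((0.5402618646621704, -0.09017536044120789), (0.2219652235507965, 0.11420600116252899), 6.3683552742004395)
```

```bash
python3 -m pendant '[[[0,0,0.03,-1,-1.1,0,4],[0,0,0.06,-3,-3.3,0,2],[0,0,0.09,-6,-6.6,0,0],[0,0,0.12,-9,-10,0,0],[0,0,0.15,-12,-13.3,0,0],[0,0,0.18,-15,-16.6,0,0],[0,0,0.21,-18,-20,0,0],[0,0,0.24,-21,-23.3,0,0],[0,0,0.27,-24,-26.6,0,0],[0,0,0.3,-27,-30,0,0],[0,0,0.33,-29,-32,0,0],[0,0,0.33,-30,-33.3,0,0]]]' 30
```

```text
clock: 1.35
ee_pos: [0.3499, 0.1197, 0.2313]
eef_rot: [[-0.811, 0.585, 0.001], [0.585, 0.811, -0.0], [-0.001, 0.0, -1.0]]
ft_force: [0.7, 1.9, -0.3]
grip_width: -0.002
```

```bash
python3 -m pendant '[[[0,0,0.03,-1,-0.6,0,0],[0,0,0.07,-4,-2.2,0,0],[0,0,0.11,-7,-3.9,0,0],[0,0,0.15,-10,-5.5,0,0],[0,0,0.2,-13,-7.2,0,0],[0,0,0.24,-16,-8.9,0,0],[0,0,0.28,-19,-10.5,0,0],[0,0,0.32,-22,-12.2,0,0],[0,0,0.323,-24.5,-13.6,0,0],[0,0,0.323,-26,-14.4,0,0],[0,0,0.323,-26,-14.4,0,0]]]'
python3 - <<'E'
from cell import status, viewer
import cv2,numpy as np
s=status.sense(); print(s["ee_pos"],s["eef_rot"],s["joint_pos"])
for n in ("wrist","top"):
    f=viewer.grab_frame(n); np.savez(f"pics/{n}1.npz",**f,ee=s["ee_pos"],R=s["eef_rot"]); cv2.imwrite(f"pics/{n}1.png",f["pixels"][:,:,::-1])
E
```

```text
clock: 2.45
ee_pos: [0.4775, -0.1475, 0.2308]
eef_rot: [[-0.585, 0.811, -0.001], [0.811, 0.585, 0.0], [0.0, -0.001, -1.0]]
ft_force: [-0.5, 2.2, 0.1]
grip_width: 0.001
[ 0.47746059 -0.14750312  0.2308038 ] [[-5.85366829e-01  8.10768259e-01 -7.10654226e-04]
 [ 8.10768449e-01  5.85366997e-01  3.46668608e-05]
 [ 4.44100320e-04 -5.55883194e-04 -9.99999747e-01]] [-1.71618517e+01 -1.88340357e+00  3.01082919e+00  9.49337234e+01
 -1.01167621e-02  3.70092316e+01]
```

View pics/wrist1.png

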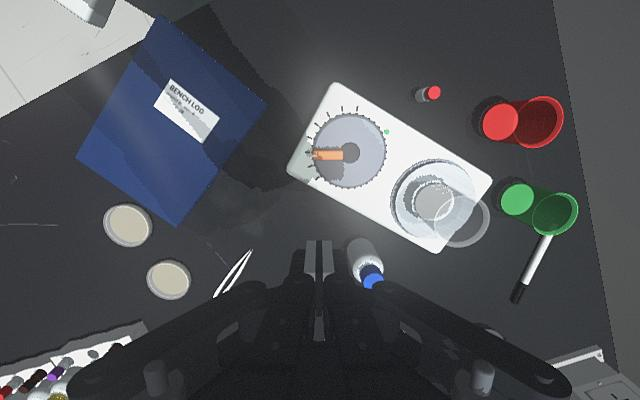

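View pics/top1.png

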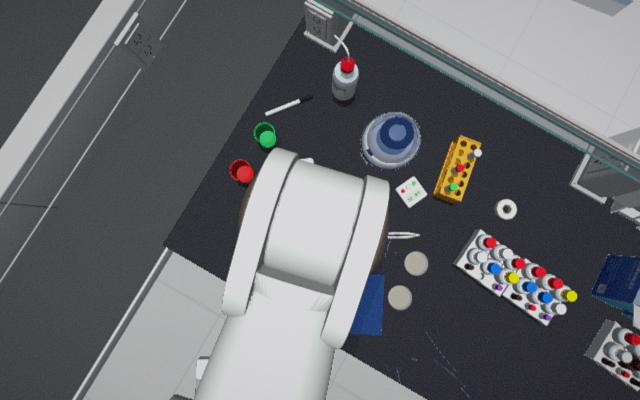

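```bash
cat >> h.py <<'E'
def wcam(f):
    M=f["mount"]; T=np.eye(4);T[:3,:3]=f["R"];T[:3,3]=f["ee"]; C=T@M
    g=dict(f); g["attitude"]=C[:3,:3]; g["eye"]=C[:3,3]; return g
def fin(g,ax,roi=None,lo=(5,110,80),hi=(20,255,255)):
    hsv=cv2.cvtColor(g["pixels"],cv2.COLOR_RGB2HSV); m=cv2.inRange(hsv,lo,hi)
    n,l,st,ce=cv2.connectedComponentsWithStats(m)
    best=None
    for i in range(1,n):
        p=ray(g,ce[i],.08)
        if st[i][4]>60 and np.hypot(*(p[:2]-ax))<.05 and (best is None or st[i][4]>st[best][4]): best=i
    return l==best,ce[best],st[best]
E
python3 - <<'E'
from h import *
t=ld("top0"); print("bottle",ray(t,(338.5,181.5),.087),"vial",ray(t,(255.5,212),.045),"beaker",ray(t,(292,180),.06))
g=wcam(ld("wrist1")); ax=np.array([.4815,-.0945])
m,c,st=fin(g,ax); print(c,st)
ys,xs=np.nonzero(m); W=np.array([ray(g,p,.083)[:2] for p in np.c_[xs,ys]],np.float32)
print(cv2.minAreaRect(W),W.mean(0))
px=g["pixels"]; print(px[170,360],px[110,350])
r0,r1,c0,c1=90,210,290,410
hsv=cv2.cvtColor(px,cv2.COLOR_RGB2HSV)
# dark hub
h=(px.max(2)<90).astype(np.uint8); k=np.zeros_like(h);k[140:166,338:364]=h[140:166,338:364]
print("hub px",np.argwhere(k)[:,::-1].mean(0),k.sum())
a=cv2.resize(px[90:210,280:420],None,fx=5,fy=5,interpolation=cv2.INTER_CUBIC);cv2.imwrite("pics/w1c.png",a[:,:,::-1])
E
```

```text
bottle [ 0.59030654 -0.19880962  0.087     ] vial [0.51853776 0.007805   0.045     ] beaker [ 0.59758505 -0.08404895  0.06      ]
[321.76237624 154.72277228] [313 151  19   9 101]
((0.45904213190078735, -0.11411905288696289), (0.018587272614240646, 0.008176720701158047), 35.833534240722656) [ 0.45866588 -0.11403064]
[191 197 205] [242 243 242]
hub px [nan nan] 0<stdin>:12: RuntimeWarning: Mean of empty slice.
  ret = um.true_divide(
```

View pics/w1c.png

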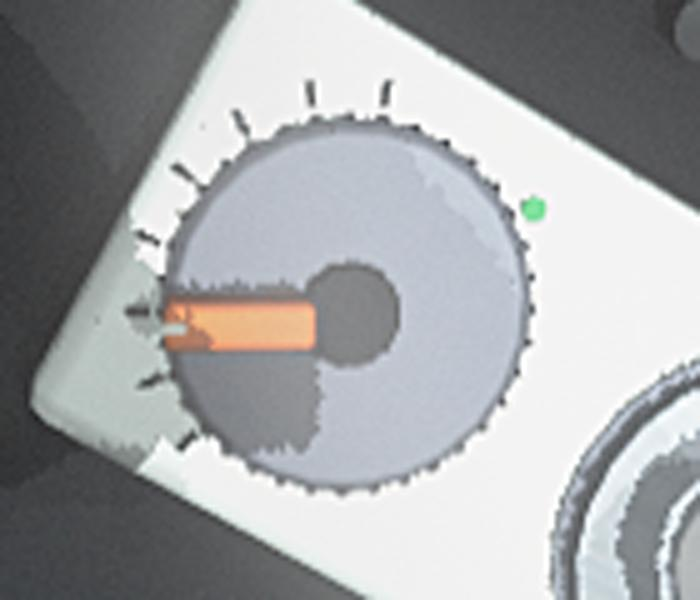

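Run:
```python
from h import *
g=wcam(ld("wrist1"))
print("axis",ray(g,(280+347.5/5,90+305/5),.059), "r",ray(g,(280+165/5,151),.059),ray(g,(280+530/5,151),.059))
print("fin outer/inner top mid",ray(g,(280+165/5,90+326/5),.083),ray(g,(280+315/5,90+326/5),.083))
# +y face edge of fin top (lower edge in img)
print(ray(g,(280+240/5,90+350/5),.083))
```

```text
axis [ 0.48314644 -0.0948783   0.059     ] r [ 0.4502926  -0.11860325  0.059     ] [ 0.51600461 -0.07115021  0.059     ]
fin outer/inner top mid [ 0.45163091 -0.11970246  0.083     ] [ 0.47667436 -0.10161796  0.083     ]
[ 0.46707875 -0.11463098  0.083     ]
```

```bash
python3 -m pendant '[[[0,0,0,0,0,1,0],[0,0,0,0,0,4,0],[0,0,0,0,0,7.5,0],[0,0,0,0,0,11,0],[0,0,0,0,0,14,0],[0,0,0,0,0,15.5,0],[0,0,0,0,0,16.2,0],[0,0,0,0,0,16.5,0],[0,0,0,0,0,16.5,0],[0,0,0,0,0,16.5,0]]]'
cat > shot.py <<'E'
import sys
from cell import status, viewer
from h import *
n=sys.argv[1]
s=status.sense(); f=viewer.grab_frame("wrist"); d=dict(f,ee=s["ee_pos"],R=s["eef_rot"]); np.savez(f"pics/{n}.npz",**d)
cv2.imwrite(f"pics/{n}.png",f["pixels"][:,:,::-1])
print(s["clock"],s["ee_pos"].round(4),s["ft_force"].round(2),"xdir",np.degrees(np.arctan2(s["eef_rot"][1,0],s["eef_rot"][0,0])).round(2))
E
python3 shot.py w2
```

```text
clock: 3.55
ee_pos: [0.4782, -0.1462, 0.0676]
eef_rot: [[-0.588, 0.809, 0.002], [0.809, 0.588, -0.001], [-0.002, 0.001, -1.0]]
ft_force: [0.7, 1.9, 0.5]
grip_width: -0.0
3.55 [ 0.4782 -0.1462  0.0676] [0.67 1.85 0.49] xdir 125.98
```

View pics/w2.png

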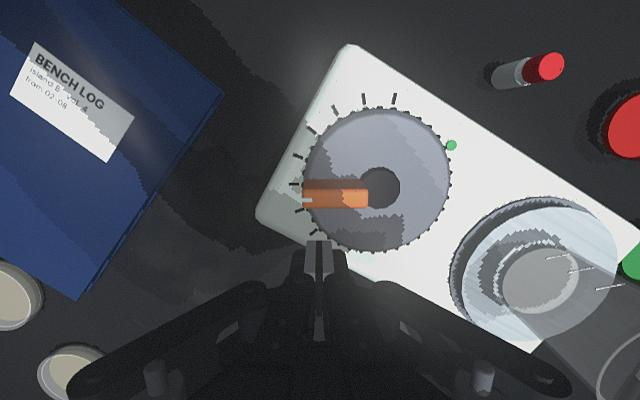

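```bash
python3 -m pendant '[[[0,0,0,0.5,0,0,0],[0,0,0,1.0,0,0,0],[0,0,0,1.4,0,0,0],[0,0,0,1.7,0,0,0],[0,0,0,1.9,0,0,0],[0,0,0,2.0,0,0,0],[0,0,0,2.0,0,0,0]]]'; python3 shot.py w3
```

```text
clock: 4.3
ee_pos: [0.4657, -0.1298, 0.0663]
eef_rot: [[-0.588, 0.809, 0.0], [0.809, 0.588, -0.0], [-0.0, 0.0, -1.0]]
ft_force: [1.1, 1.5, 0.6]
grip_width: 0.002
4.3 [ 0.4657 -0.1298  0.0663] [1.05 1.52 0.64] xdir 125.99
```

View pics/w3.png

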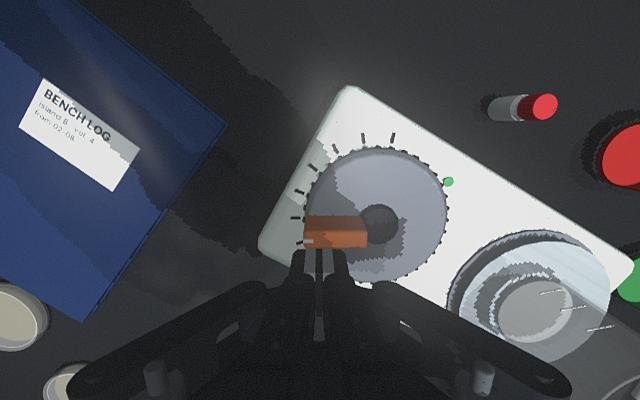

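```bash
cat > arc.py <<'E'
import sys,numpy as np
# A: axis in tool xy (cm), target (d,r), psi list in deg
dx,r,d2,r2=map(float,sys.argv[1:5])
for p in map(float,sys.argv[5:]):
    a=np.radians(p);R=np.array([[np.cos(a),-np.sin(a)],[np.sin(a),np.cos(a)]])
    print(p,round(a,3),(np.array([dx,r])-R@[d2,r2]).round(2))
E
python3 arc.py 1.82 3.34 1.6 3.3 0 3 6 9 12 15 18 20 22
```

```text
0.0 0.0 [0.22 0.04]
3.0 0.052 [ 0.39 -0.04]
6.0 0.105 [ 0.57 -0.11]
9.0 0.157 [ 0.76 -0.17]
12.0 0.209 [ 0.94 -0.22]
15.0 0.262 [ 1.13 -0.26]
18.0 0.314 [ 1.32 -0.29]
20.0 0.349 [ 1.45 -0.31]
22.0 0.384 [ 1.57 -0.32]
```

```bash
python3 -m pendant '[[[0,0,0,0.12,0.02,0,0],[0,0,0,0.22,0.04,0,0],[0,0,0.026,0.3,0,0,0],[0,0,0.052,0.39,-0.04,0,0],[0,0,0.079,0.48,-0.08,0,0],[0,0,0.105,0.57,-0.11,0,0],[0,0,0.105,0.57,-0.11,0,0]]]'; python3 shot.py w4
```

```text
clock: 5.05
ee_pos: [0.4614, -0.1254, 0.0663]
eef_rot: [[-0.499, 0.867, -0.0], [0.867, 0.499, 0.001], [0.001, 0.0, -1.0]]
ft_force: [1.8, 0.6, 1.1]
grip_width: 0.003
5.05 [ 0.4614 -0.1254  0.0663] [1.77 0.56 1.05] xdir 119.91
```

View pics/w4.png

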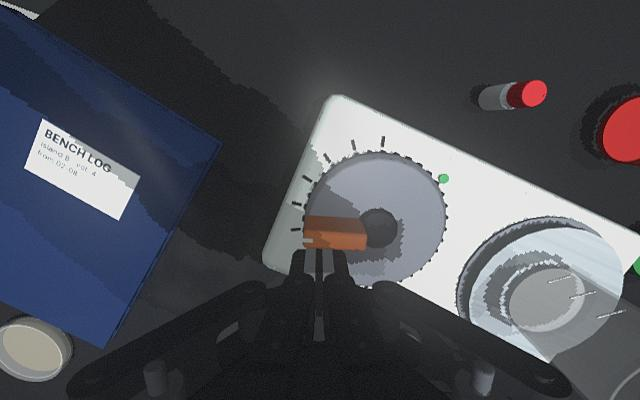

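```bash
python3 arc.py 1.6 3.3 1.6 3.3 1.5 3 4.5 6 7.5 9 10.5 12 13.5 15
```

```text
1.5 0.026 [ 0.09 -0.04]
3.0 0.052 [ 0.17 -0.08]
4.5 0.079 [ 0.26 -0.12]
6.0 0.105 [ 0.35 -0.15]
7.5 0.131 [ 0.44 -0.18]
9.0 0.157 [ 0.54 -0.21]
10.5 0.183 [ 0.63 -0.24]
12.0 0.209 [ 0.72 -0.26]
13.5 0.236 [ 0.81 -0.28]
15.0 0.262 [ 0.91 -0.3 ]
```

```bash
python3 -m pendant '[[[0,0,0.026,0.09,-0.04,0,0],[0,0,0.052,0.17,-0.08,0,0],[0,0,0.079,0.26,-0.12,0,0],[0,0,0.105,0.35,-0.15,0,0],[0,0,0.105,0.35,-0.15,0,0]]]'; python3 shot.py w5
```

```text
clock: 5.6
ee_pos: [0.4584, -0.1235, 0.0663]
eef_rot: [[-0.405, 0.914, -0.0], [0.914, 0.405, 0.0], [0.0, 0.0, -1.0]]
ft_force: [1.5, 1.1, 0.3]
grip_width: -0.003
5.6 [ 0.4584 -0.1235  0.0663] [1.47 1.15 0.27] xdir 113.88
```

View pics/w5.png

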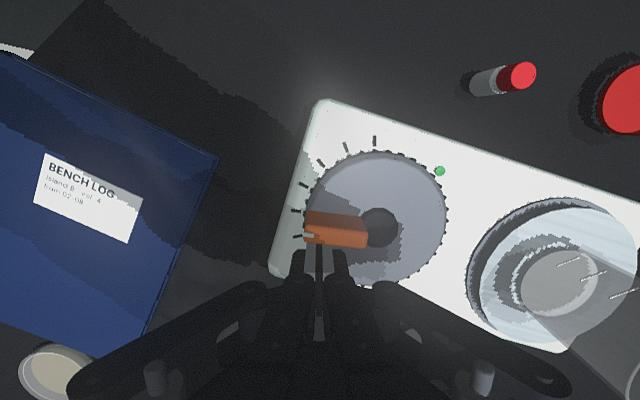

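```bash
cat > meas.py <<'E'
import sys
from h import *
n=sys.argv[1]
g=wcam(ld(n)); px=g["pixels"]
R=g["R"];ee=g["ee"]
for dx in (0,.005,.011):
    for z in (0,-.0165): print("dx",dx,"zt",z,proj(g,ee+R@[dx,0,z]).round(0),end=" ")
print()
hsv=cv2.cvtColor(px,cv2.COLOR_RGB2HSV); m=cv2.inRange(hsv,(2,90,40),(22,255,255)); m[:150]=0;m[300:]=0;m[:,:270]=0;m[:,420:]=0
V=hsv[...,2].astype(int)
a=cv2.resize(px[130:290,240:440],None,fx=4,fy=4,interpolation=cv2.INTER_CUBIC);a=np.clip(a.astype(float)*1.5,0,255).astype(np.uint8);cv2.imwrite(f"pics/{n}c.png",a[:,:,::-1])
top=cv2.inRange(hsv,(2,90,150),(22,255,255))&m
ax=np.array([.482,-.0955]); base=np.array
for phi in (216,211,206,201,196):
    p=np.radians(phi);u=np.array([np.cos(p),np.sin(p)]);nn=np.array([-u[1],u[0]])
    print(phi,"outer+y",proj(g,[*(ax+.041*u+.005*nn),.083]).round(1),"outer-y",proj(g,[*(ax+.041*u-.005*nn),.083]).round(1),"inner+y",proj(g,[*(ax+.009*u+.005*nn),.083]).round(1))
E
python3 meas.py w5
```

```text
dx 0 zt 0 [317. 256.] dx 0 zt -0.0165 [317. 271.] dx 0.005 zt 0 [317. 248.] dx 0.005 zt -0.0165 [317. 262.] dx 0.011 zt 0 [317. 238.] dx 0.011 zt -0.0165 [317. 251.] 
216 outer+y [304.4 266.8] outer-y [299.9 249.1] inner+y [367.4 254.7]
211 outer+y [302.3 260.6] outer-y [299.4 242.4] inner+y [366.4 253.4]
206 outer+y [300.7 254.2] outer-y [299.5 235.6] inner+y [365.4 252. ]
201 outer+y [299.7 247.6] outer-y [300.3 228.7] inner+y [364.6 250.6]
196 outer+y [299.4 240.9] outer-y [301.8 221.8] inner+y [364. 249.]
```

View pics/w5c.png

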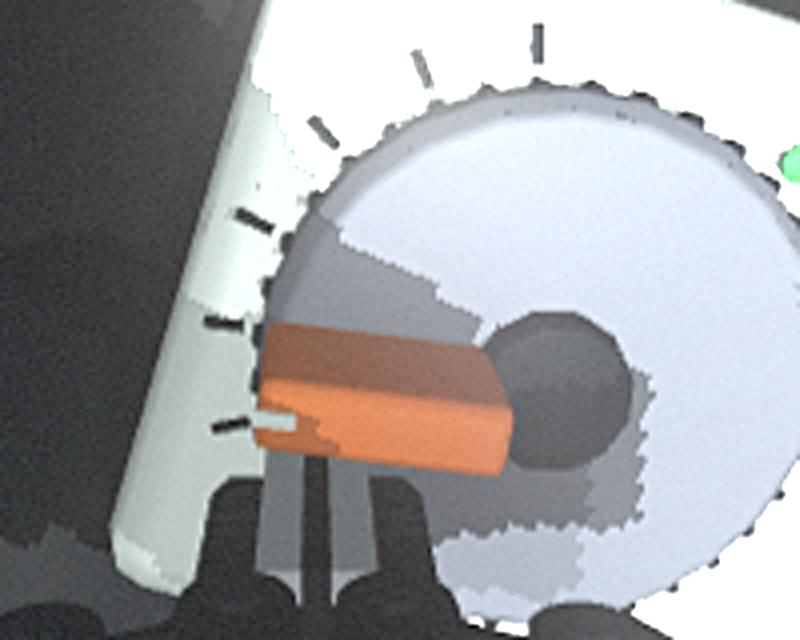

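```bash
python3 - <<'E'
from h import *
for n in("w2","w5"):
    g=wcam(ld(n)); ax=np.array([.482,-.0955])
    for k in range(8):
        p=np.radians(256-20*k); print(n,k,proj(g,[*(ax+.048*np.array([np.cos(p),np.sin(p)])),.049]).round(0))
E
python3 meas.py w2|tail -5; python3 meas.py w4|tail -5;python3 meas.py w3|tail -5
```

```text
w2 0 [310. 230.]
w2 1 [296. 207.]
w2 2 [291. 181.]
w2 3 [295. 152.]
w2 4 [310. 126.]
w2 5 [333. 105.]
w2 6 [362.  94.]
w2 7 [393.  94.]
w5 0 [322. 274.]
w5 1 [305. 256.]
w5 2 [294. 234.]
w5 3 [292. 208.]
w5 4 [300. 182.]
w5 5 [318. 159.]
w5 6 [343. 143.]
w5 7 [373. 137.]
216 outer+y [299.3 206.2] outer-y [298.8 185.6] inner+y [366.8 206.2]
211 outer+y [298.5 198.9] outer-y [299.9 178.1] inner+y [366.  204.6]
206 outer+y [298.4 191.5] outer-y [301.8 170.6] inner+y [365.4 202.9]
201 outer+y [299. 184.] outer-y [304.3 163.1] inner+y [365.  201.1]
196 outer+y [300.3 176.5] outer-y [307.5 155.8] inner+y [364.7 199.3]
216 outer+y [301.6 259.8] outer-y [299.1 241.4] inner+y [365.8 253.6]
211 outer+y [300.1 253.3] outer-y [299.3 234.6] inner+y [364.9 252.2]
206 outer+y [299.3 246.7] outer-y [300.3 227.7] inner+y [364.1 250.7]
201 outer+y [299.1 239.9] outer-y [301.9 220.9] inner+y [363.5 249.2]
196 outer+y [299.5 233.1] outer-y [304.2 214.1] inner+y [363.1 247.6]
216 outer+y [300.8 247.1] outer-y [300.5 228.1] inner+y [366. 247.]
211 outer+y [300.1 240.3] outer-y [301.6 221.1] inner+y [365.3 245.5]
206 outer+y [300.1 233.5] outer-y [303.3 214.2] inner+y [364.7 244. ]
201 outer+y [300.6 226.6] outer-y [305.8 207.4] inner+y [364.2 242.4]
196 outer+y [301.9 219.6] outer-y [308.9 200.7] inner+y [364.  240.7]
```

View pics/w2c.png

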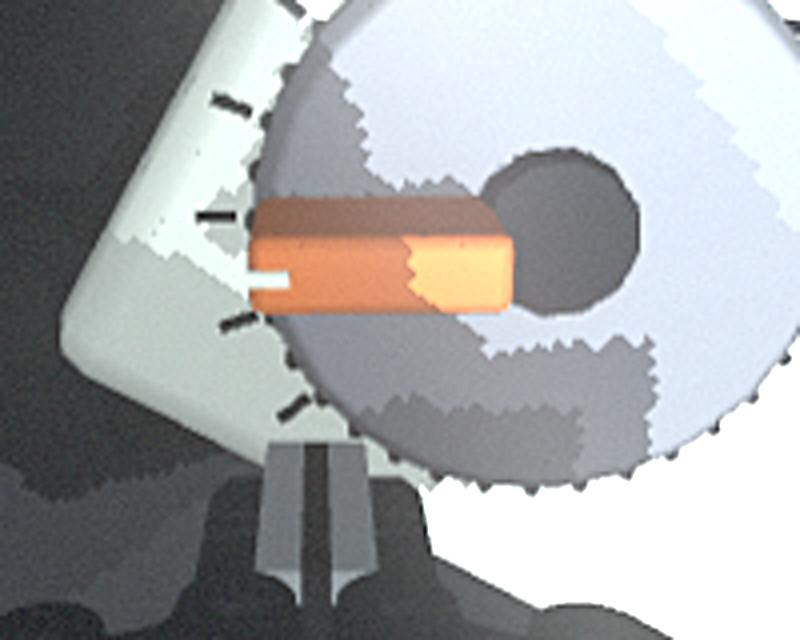

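View pics/w4c.png

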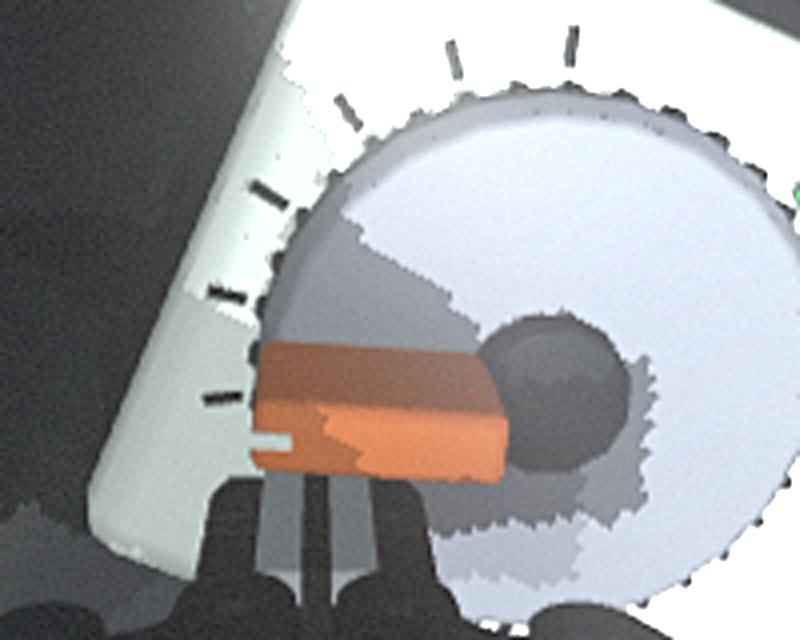

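```bash
python3 arc.py 1.6 3.3 1.75 3.3 4 8 10 12 14 16 18 19 20
```

```text
4.0 0.07 [ 0.08 -0.11]
8.0 0.14 [ 0.33 -0.21]
10.0 0.175 [ 0.45 -0.25]
12.0 0.209 [ 0.57 -0.29]
14.0 0.244 [ 0.7  -0.33]
16.0 0.279 [ 0.83 -0.35]
18.0 0.314 [ 0.96 -0.38]
19.0 0.332 [ 1.02 -0.39]
20.0 0.349 [ 1.08 -0.4 ]
```

```bash
python3 -m pendant '[[[0,0,0.07,0.08,-0.11,0,0],[0,0,0.14,0.33,-0.21,0,0],[0,0,0.175,0.45,-0.25,0,0],[0,0,0.209,0.57,-0.29,0,0],[0,0,0.244,0.7,-0.33,0,0],[0,0,0.262,0.76,-0.34,0,0],[0,0,0.262,0.76,-0.34,0,0]]]'; python3 shot.py w6; sed -i 's/(216,211,206,201,196)/map(float,sys.argv[2:])/' meas.py; python3 meas.py w6 196 191 186 181 176|tail -5
```

```text
clock: 6.35
ee_pos: [0.4523, -0.1181, 0.0663]
eef_rot: [[-0.156, 0.988, 0.0], [0.988, 0.156, -0.0], [-0.0, 0.0, -1.0]]
ft_force: [1.5, 0.6, -0.5]
grip_width: 0.003
6.35 [ 0.4523 -0.1181  0.0663] [ 1.51  0.59 -0.49] xdir 98.95
196.0 outer+y [302.1 258. ] outer-y [299.2 239.6] inner+y [366.4 250.8]
191.0 outer+y [300.5 251.6] outer-y [299.4 232.8] inner+y [365.4 249.4]
186.0 outer+y [299.5 244.9] outer-y [300.2 225.9] inner+y [364.6 247.9]
181.0 outer+y [299.2 238.1] outer-y [301.7 219. ] inner+y [364.  246.4]
176.0 outer+y [299.5 231.3] outer-y [303.8 212.1] inner+y [363.5 244.8]
```

View pics/w6c.png

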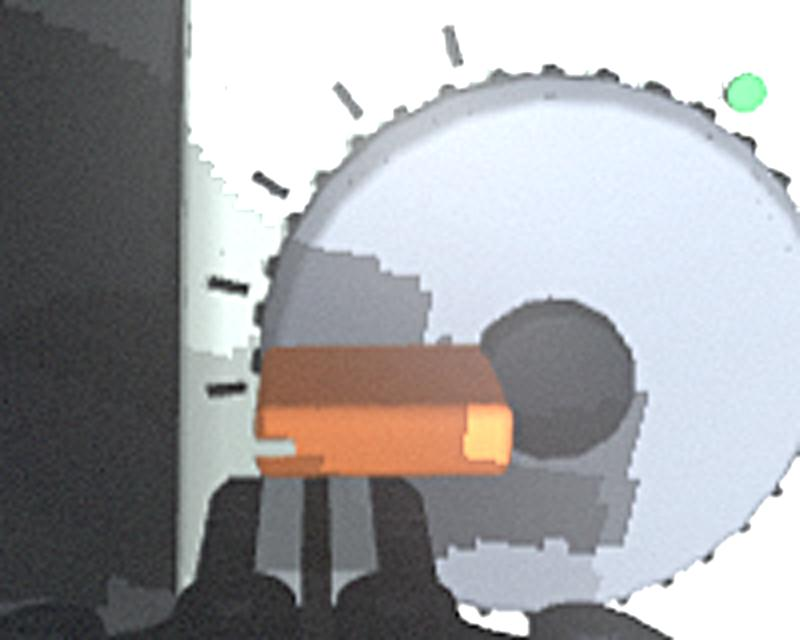

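```bash
python3 arc.py 1.75 3.3 1.75 3.3 1.5 3 5 7 9 11 13 15 17 19 21 23
```

```text
1.5 0.026 [ 0.09 -0.04]
3.0 0.052 [ 0.18 -0.09]
5.0 0.087 [ 0.29 -0.14]
7.0 0.122 [ 0.42 -0.19]
9.0 0.157 [ 0.54 -0.23]
11.0 0.192 [ 0.66 -0.27]
13.0 0.227 [ 0.79 -0.31]
15.0 0.262 [ 0.91 -0.34]
17.0 0.297 [ 1.04 -0.37]
19.0 0.332 [ 1.17 -0.39]
21.0 0.367 [ 1.3  -0.41]
23.0 0.401 [ 1.43 -0.42]
```

```bash
python3 -m pendant '[[[0,0,0.026,0.09,-0.05,0,0],[0,0,0.052,0.17,-0.09,0,0],[0,0,0.07,0.23,-0.11,0,0],[0,0,0.07,0.23,-0.11,0,0],[0,0,0.07,0.23,-0.11,0,0]]]'; python3 shot.py w7;  python3 meas.py w7 186 181 176 171|tail -4
```

```text
clock: 6.9
ee_pos: [0.4507, -0.1158, 0.0662]
eef_rot: [[-0.086, 0.996, -0.0], [0.996, 0.086, 0.0], [0.0, -0.0, -1.0]]
ft_force: [0.3, 0.7, -0.1]
grip_width: 0.005
6.9 [ 0.4507 -0.1158  0.0662] [ 0.29  0.72 -0.07] xdir 94.94
186.0 outer+y [300.5 250.7] outer-y [299.7 231.8] inner+y [365.5 249.6]
181.0 outer+y [299.6 244. ] outer-y [300.6 224.9] inner+y [364.7 248.1]
176.0 outer+y [299.4 237.2] outer-y [302.3 218. ] inner+y [364.1 246.5]
171.0 outer+y [299.8 230.3] outer-y [304.6 211.2] inner+y [363.6 244.9]
```

View pics/w7c.png

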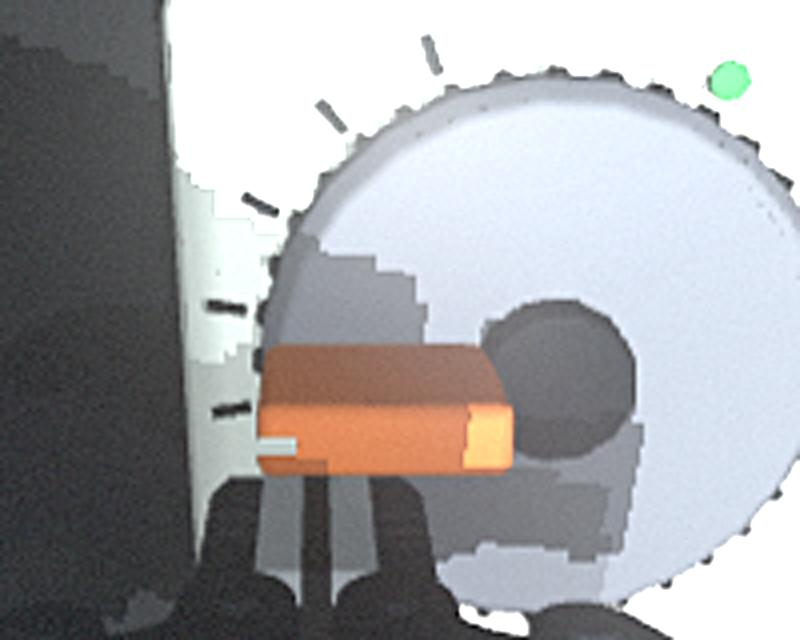

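```bash
python3 -m pendant '[[[0,0,0.026,0.09,-0.04,0,0],[0,0,0.035,0.12,-0.06,0,0],[0,0,0.035,0.12,-0.06,0,0],[0,0,0.035,0.12,-0.06,0,0]]]'; python3 shot.py w8;  python3 meas.py w8 186 181 176 171|tail -4
```

```text
clock: 7.35
ee_pos: [0.4501, -0.1148, 0.0663]
eef_rot: [[-0.051, 0.999, -0.0], [0.999, 0.051, -0.0], [-0.0, -0.0, -1.0]]
ft_force: [0.7, 1.7, 0.4]
grip_width: -0.002
7.35 [ 0.4501 -0.1148  0.0663] [0.75 1.74 0.38] xdir 92.93
186.0 outer+y [300.9 253.2] outer-y [299.4 234.5] inner+y [365.7 250. ]
181.0 outer+y [299.8 246.6] outer-y [300.1 227.6] inner+y [364.9 248.6]
176.0 outer+y [299.3 239.8] outer-y [301.5 220.7] inner+y [364.2 247. ]
171.0 outer+y [299.5 233. ] outer-y [303.5 213.8] inner+y [363.7 245.5]
```

View pics/w8c.png

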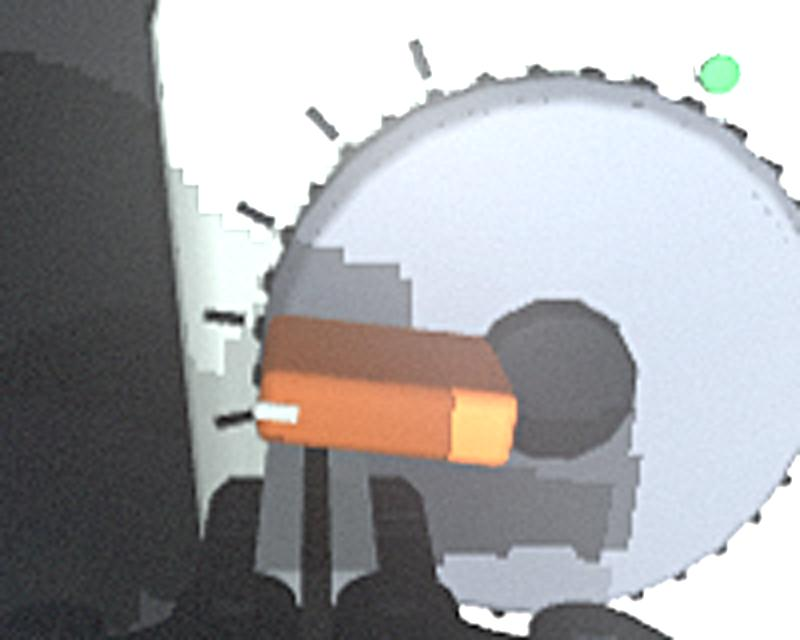

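```bash
python3 -m pendant '[[[0,0,0.052,0.18,-0.09,0,0],[0,0,0.105,0.36,-0.16,0,0],[0,0,0.157,0.54,-0.23,0,0],[0,0,0.209,0.72,-0.29,0,0],[0,0,0.262,0.91,-0.34,0,0],[0,0,0.297,1.04,-0.37,0,0],[0,0,0.297,1.04,-0.37,0,0]]]'; python3 shot.py w9;  python3 meas.py w9 176 171 166 161 156|tail -5
```

```text
clock: 8.1
ee_pos: [0.4459, -0.1046, 0.0663]
eef_rot: [[0.244, 0.97, 0.0], [0.97, -0.244, -0.0], [-0.0, 0.0, -1.0]]
ft_force: [1.4, 1.2, 0.9]
grip_width: -0.003
8.1 [ 0.4459 -0.1046  0.0663] [1.36 1.25 0.85] xdir 75.88
176.0 outer+y [303.8 262.7] outer-y [299.9 244.6] inner+y [367.4 252.4]
171.0 outer+y [301.8 256.4] outer-y [299.7 237.8] inner+y [366.4 251.1]
166.0 outer+y [300.5 249.8] outer-y [300.1 231. ] inner+y [365.5 249.7]
161.0 outer+y [299.8 243.2] outer-y [301.2 224.1] inner+y [364.8 248.2]
156.0 outer+y [299.7 236.3] outer-y [302.9 217.2] inner+y [364.2 246.7]
```

View pics/w9c.png

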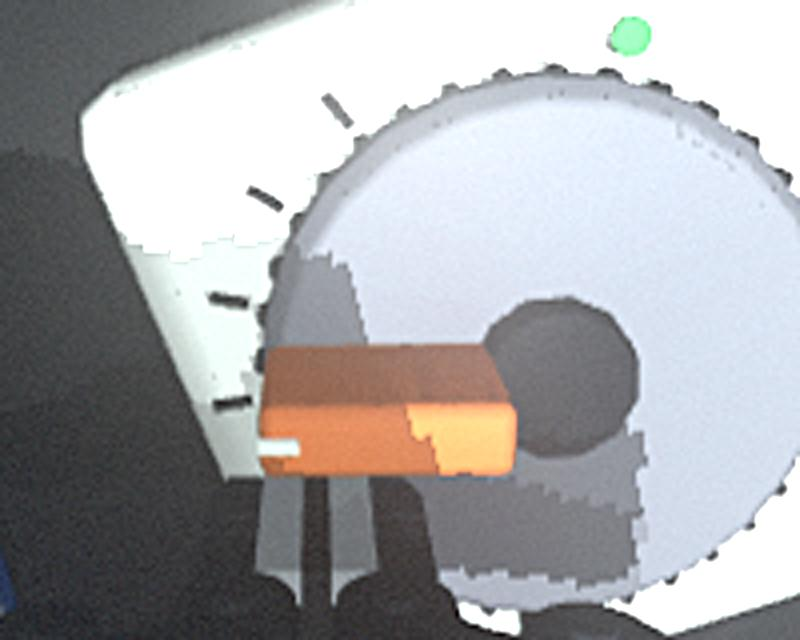

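```bash
python3 -m pendant '[[[0,0,0.026,0.09,-0.04,0,0],[0,0,0.052,0.18,-0.09,0,0],[0,0,0.061,0.21,-0.1,0,0],[0,0,0.061,0.21,-0.1,0,0],[0,0,0.061,0.21,-0.1,0,0]]]'; python3 shot.py w10;  python3 meas.py w10 166 161 156 151|tail -4
```

```text
clock: 8.65
ee_pos: [0.4454, -0.1023, 0.0663]
eef_rot: [[0.302, 0.953, -0.0], [0.953, -0.302, -0.0], [-0.0, 0.0, -1.0]]
ft_force: [0.3, 0.9, 1.1]
grip_width: -0.004
8.65 [ 0.4454 -0.1023  0.0663] [0.26 0.93 1.13] xdir 72.43
166.0 outer+y [301.4 254.6] outer-y [299.8 236. ] inner+y [366.2 250.9]
161.0 outer+y [300.3 248. ] outer-y [300.4 229.1] inner+y [365.3 249.5]
156.0 outer+y [299.8 241.3] outer-y [301.7 222.2] inner+y [364.6 248. ]
151.0 outer+y [299.9 234.5] outer-y [303.7 215.3] inner+y [364.1 246.4]
```

View pics/w10c.png

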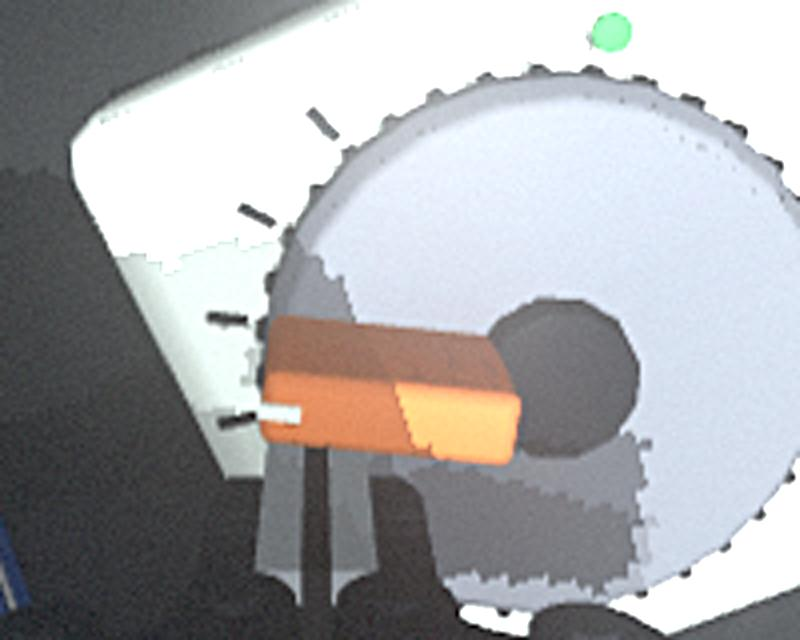

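```bash
python3 -m pendant '[[[0,0,0.052,0.18,-0.09,0,0],[0,0,0.105,0.36,-0.16,0,0],[0,0,0.157,0.54,-0.23,0,0],[0,0,0.209,0.72,-0.29,0,0],[0,0,0.262,0.91,-0.34,0,0],[0,0,0.297,1.04,-0.37,0,0],[0,0,0.297,1.04,-0.37,0,0]]]'; python3 shot.py w11;  python3 meas.py w11 156 151 146 141 136|tail -5
```

```text
clock: 9.4
ee_pos: [0.4451, -0.0912, 0.0663]
eef_rot: [[0.568, 0.823, 0.0], [0.823, -0.568, -0.0], [-0.0, 0.0, -1.0]]
ft_force: [0.7, 1.5, 0.1]
grip_width: -0.004
9.4 [ 0.4451 -0.0912  0.0663] [0.74 1.55 0.15] xdir 55.38
156.0 outer+y [304.6 263.9] outer-y [300.6 245.9] inner+y [368.1 253.2]
151.0 outer+y [302.6 257.6] outer-y [300.3 239.2] inner+y [367.1 251.9]
146.0 outer+y [301.2 251.1] outer-y [300.6 232.3] inner+y [366.2 250.5]
141.0 outer+y [300.5 244.5] outer-y [301.7 225.4] inner+y [365.4 249. ]
136.0 outer+y [300.3 237.7] outer-y [303.4 218.5] inner+y [364.8 247.5]
```

View pics/w11c.png

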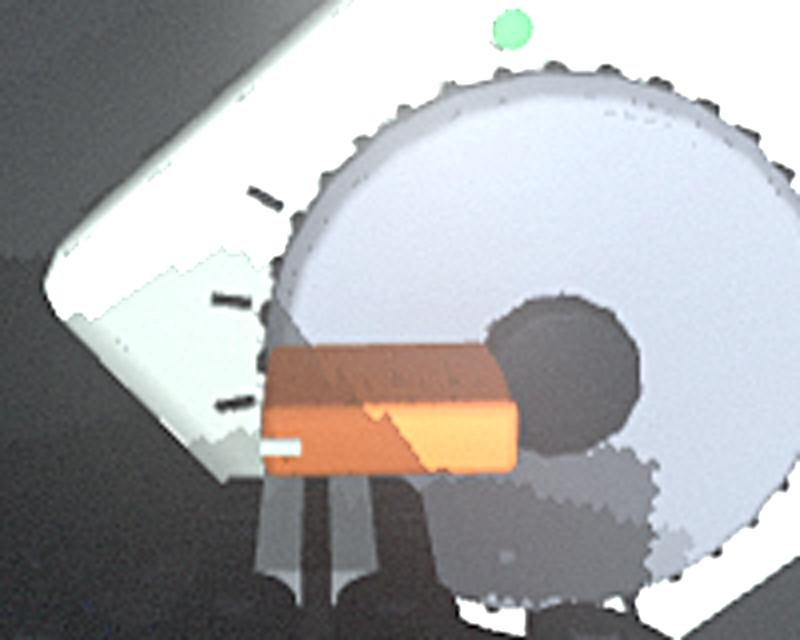

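Fin is about 70° round and three ticks are visible (5, 6, 7), so it's just short of the fourth snap. I'll push on slowly.

```bash
python3 -m pendant '[[[0,0,0.026,0.09,-0.04,0,0],[0,0,0.052,0.18,-0.09,0,0],[0,0,0.061,0.21,-0.1,0,0],[0,0,0.061,0.21,-0.1,0,0],[0,0,0.061,0.21,-0.1,0,0]]]'; python3 shot.py w12;  python3 meas.py w12 146 141 136 131|tail -4
```

```text
clock: 9.95
ee_pos: [0.4454, -0.0889, 0.0663]
eef_rot: [[0.617, 0.787, 0.0], [0.787, -0.617, 0.0], [0.0, 0.0, -1.0]]
ft_force: [0.6, 1.8, -0.1]
grip_width: 0.002
9.95 [ 0.4454 -0.0889  0.0663] [ 0.59  1.77 -0.13] xdir 51.92
146.0 outer+y [302.3 255.9] outer-y [300.4 237.3] inner+y [366.9 251.7]
141.0 outer+y [301.  249.3] outer-y [301.  230.4] inner+y [366.1 250.3]
136.0 outer+y [300.5 242.6] outer-y [302.2 223.5] inner+y [365.4 248.8]
131.0 outer+y [300.5 235.8] outer-y [304.1 216.6] inner+y [364.8 247.2]
```

View pics/w12c.png

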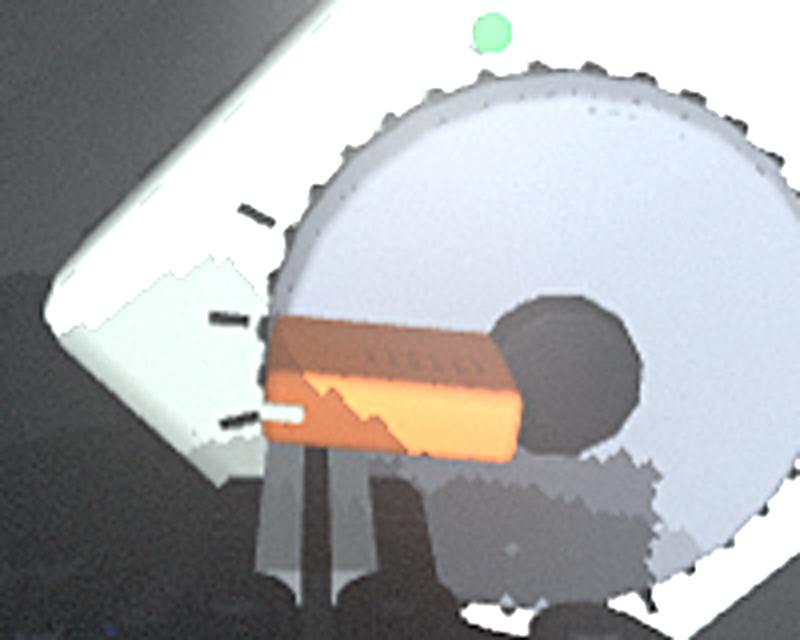

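The fourth snap is visible: the gap to the finger has opened exactly as after the earlier clicks. Now I'll back off, rise and verify.

```bash
python3 -m pendant '[[[0,0,0,-0.5,0,0,0],[0,0,0,-1.5,0,0,0],[0,0,0,-2.5,0,0,0],[0,0,0,-3,0,0,0],[0,0,0,-3,0,-2,0],[0,0,0,-3,0,-5,0],[0,0,0,-3,0,-9,0],[0,0,0,-3,0,-13,0],[0,0,0,-3,0,-16,0],[0,0,0,-3,0,-16.5,0],[0,0,0,-3,0,-16.5,0]]]'; python3 shot.py w13; python3 meas.py w13 141 136 131|tail -3
```

```text
clock: 11.1
ee_pos: [0.4272, -0.113, 0.232]
eef_rot: [[0.617, 0.787, 0.002], [0.787, -0.617, -0.0], [0.001, 0.002, -1.0]]
ft_force: [0.9, 0.9, 0.6]
grip_width: -0.0
11.1 [ 0.4272 -0.113   0.232 ] [0.91 0.86 0.59] xdir 51.87
141.0 outer+y [309.4 150.9] outer-y [309.4 141. ] inner+y [340.4 151.4]
136.0 outer+y [309.1 147.4] outer-y [310.  137.4] inner+y [340.1 150.6]
131.0 outer+y [309.2 143.8] outer-y [310.9 133.9] inner+y [339.8 149.8]
```

View pics/w13.png

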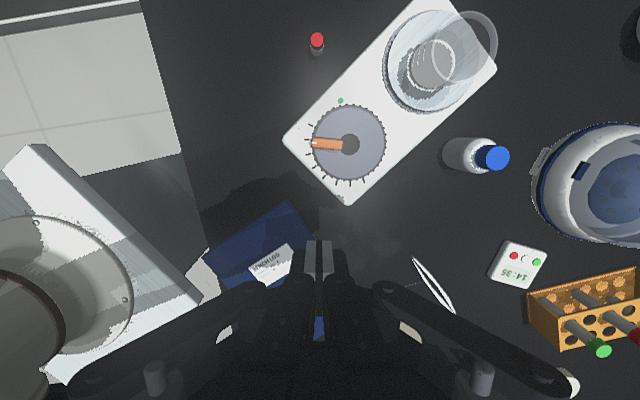

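```bash
python3 -m pendant '[[[0,0,0,1,-1.5,0,0],[0,0,0,3,-4.5,0,0],[0,0,0,5,-7.6,0,0],[0,0,0,7,-10.6,0,0],[0,0,0,9,-13.6,0,0],[0,0,0,11,-16.7,0,0],[0,0,0,13,-19.7,0,0],[0,0,0,15,-22.7,0,0],[0,0,0,16.5,-25,0,0],[0,0,0,17.4,-26.4,0,0],[0,0,0,17.4,-26.4,0,0]]]'
python3 - <<'E'
from cell import viewer
from h import *
f=viewer.grab_frame("top"); np.savez("pics/top9.npz",**f); px=f["pixels"]
a=cv2.resize(px[140:270,200:400],None,fx=4,fy=4,interpolation=cv2.INTER_CUBIC);cv2.imwrite("pics/top9c.png",a[:,:,::-1])
for n in("top0","top9"):
    p=ld(n)["pixels"]; h=cv2.cvtColor(p,cv2.COLOR_RGB2HSV)
    for nm,lo,hi,(r0,r1,c0,c1) in (("fin",(8,140,90),(22,255,255),(205,248,272,322)),("bottle",(100,150,120),(115,255,255),(170,195,328,350)),("vial",(170,120,90),(180,255,255),(205,220,248,262))):
        m=cv2.inRange(h,lo,hi)[r0:r1,c0:c1]; ys,xs=np.nonzero(m); 
        if len(xs): print(n,nm,len(xs),(xs.mean()+c0).round(1),(ys.mean()+r0).round(1))
        if nm=="fin" and len(xs): 
            w=ray(ld(n),(xs.mean()+c0,ys.mean()+r0),.083)[:2]-[.482,-.0955]; print(np.degrees(np.arctan2(w[1],w[0]))%360,np.hypot(*w))
E
```

```text
clock: 12.25
ee_pos: [0.3254, 0.1884, 0.2296]
eef_rot: [[0.615, 0.789, -0.002], [0.789, -0.615, -0.001], [-0.002, -0.001, -1.0]]
ft_force: [0.6, 0.9, -0.9]
grip_width: -0.0
top0 fin 45 302.1 234.0
219.48758992080212 0.023970262641301608
top0 bottle 76 338.6 181.3
top0 vial 34 254.6 211.4
top9 fin 46 289.7 233.3
139.4916573168804 0.02203875480578593
top9 bottle 75 338.1 180.8
top9 vial 35 254.8 211.2
```

View pics/top9c.png

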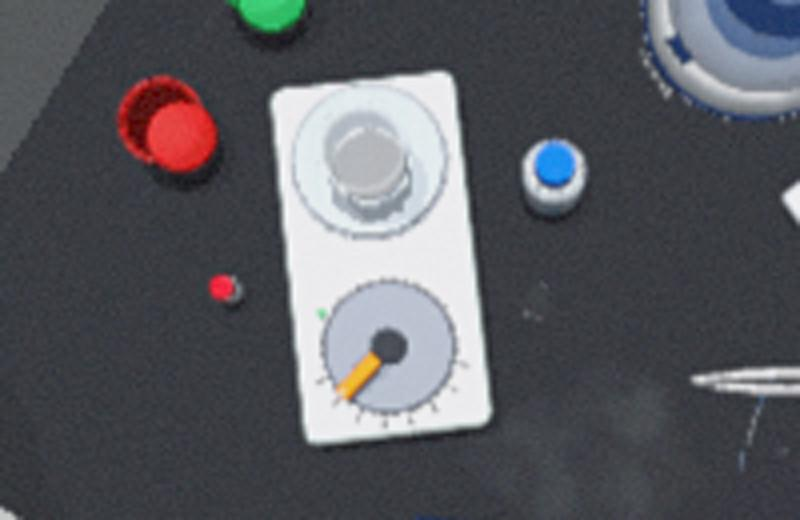

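The top view shows the fin turned 80.0° clockwise (219.5° to 139.5°), pointing at the seventh tick (stop 6). The beaker, bottle and vial haven't moved, and the arm is clear.

```bash
python3 -c "
from cell import env
print(env.close_job())"
```

```text
the job is handed in; nothing more can be done
None
```

I turned the dial clockwise by four clicks, from stop 2 to stop 6, and the job is handed in. I pushed the fin's +y face with the shut fingertips and saw each click in the wrist camera. After the fourth snap I backed off, rose, and moved the hand away to the robot's left.

**Last checks**
- **Dial:** in the top view the fin went from 219.5° to 139.5°, which is 80.0° clockwise, and it points at the seventh tick.
- **Other items:** the bottle and vial stayed within half a pixel (about 1–2 mm). The beaker looked unmoved and upright. I didn't measure the petri dish separately, but the hand was never near it.
- **Forces:** wrist readings at the end of each move were about 2 N or less. I didn't measure the contact force continuously.
- **Time:** the job took about 12 s.

**What disagreed**
- The absolute fin angle read 3–4° differently between the top view's centre-point estimate and the fin's edge direction (219.5° against about 216°). This comes from an error of 1–2 mm in the axis position. It cancels in the 80° difference.
- On the first click I placed the finger about 1.5 mm too close, so I corrected the offset for the remaining clicks.

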